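# Index a carved boss to its next notch and lock it

### The job

Turn the indexing table clockwise (seen from above) by its black bar knob, feeling for the hidden detent, until it drops into the notch, and let go there. Then press the red lock-pin knob gently all the way home so that the table is locked. Do not touch the freshly coated carving, do not force the pin where there is no notch, and leave the jar, the brush and the offcut where they are.

Things in the scene. Friction and masses are not known exactly. Their poses are not given: they have to be found in the camera images.
- indexer: Fixed round grey cast body of the indexing table, 236 mm across, 60 mm high, with two bolted lugs along its x reaching 150 mm out. Origin: on the turning axis, at bench level; z up. The lock pin stands on its -y side, 92 mm from the axis.
- faceplate (a joint): Angle of the faceplate (aluminium disc, 152 mm, carrying carving and bar knob) in rad, growing clockwise from above; it starts within 0.15 of 0; stops at -0.5 and 2.0. One notch lies hidden in the index plate under the cover, 0.3 to 1.4 rad clockwise of the start; nothing shows where, as the plate is re-keyed for each carving.
- bar_knob: Black bar knob on the clamp screw in the middle of the faceplate; turning it turns the faceplate, no slip. Bar 60 mm long (its x), 16 mm wide (its y), 28 mm tall, on a 13 mm stem. Origin on the turning axis, 32 mm below the bar's underside and 60 mm below its top, level with the carving's top (92 mm over the bench); z up.
- knob_grip (a point): Middle of the bar, on the turning axis, 14 mm below the bar's top, 46 mm above the carving. Turning takes about 0.1 N m. From 0.045 rad before the notch's middle a sprung ball drops in: the torque dips and pulls onward (to -0.15 N m), then past the middle jumps to 0.4 N m against you, fading by 0.045 rad beyond. Let go within 0.03 rad of the middle, the ball centres the plate.
- lock_pin (a joint): How far the lock pin is pressed down, in m: 0 raised, 0.014 home with the red knob on its bush. It stays where it is left. Moving it takes 2 to 4 N. Off the notch it stops hard at about 0.005; at the notch (up to about 0.05 rad off its middle) the round nose finds its way in and it goes home with less than 10 N.
- pin_knob: Red round push knob of the lock pin, 31 mm across, 20 mm high; origin at the centre of its underside, z up. More than 40 N on it counts as forcing.
- pin_top (a point): Centre of the top of the red push knob: 112 mm over the bench when raised, 98 mm when home. Pressed straight down.
- carving: Round carved oak boss on the faceplate, 124 mm across, 20 mm high, with amber coating still soft: not to be touched. Origin at the centre of its underside, 72 mm over the bench; z up.
- resin_jar: Loose amber jar with white lid, 60 mm across, 85 mm high, beside the indexing table; origin at the centre of its underside. Leave alone.
- brush: Loose wooden brush, 190 mm long (its x), 20 mm thick, lying beside the indexing table; origin at bench level under its middle. Leave alone.
- offcut: Loose offcut of carved wood, 90 x 55 x 40 mm, near the lock-pin side; origin at the centre of its underside. Leave alone.

How it is judged:
By the outcome, as a careful person would: the job done as asked, in the order asked, and still so for the second after the job is handed in, with the robot touching nothing.
It also fails if it takes over 72 s, if anything falls off the work surface, if the arm or the gripper's body presses on something with over 40 N, if the wrist force passes 120 N, or if a joint passes its speed limit or range.

### The arm

A 7-joint arm with a two-finger parallel gripper is mounted at the origin on the work surface. World frame = base frame: x ahead of the robot, y to its left, z up, the work surface at z = 0. Lengths are in m, angles in degrees, forces in N, time in s.
With the tool pointing down it reaches from about 0.425 to 0.875 m from the base axis. Payload 4.7 kg.
Tool frame: the origin (TCP) lies at the very end of the fingers, on their centre line; the grasp point (between the pads) lies 19 mm behind it (env.grasp_offset is the distance from the TCP to the grasp point, in m); z points along the fingers, y is the line along which they close (so a half turn about z gives the same grasp; the last joint's range is limited). The gripper opens to 87 mm and grips with 3 to 60 N. Pads are 19 mm wide; open, the fingers measure 117 mm over their backs; the gripper's body (75 mm by 190 mm) begins 51 mm behind the grasp point.
Start: joints at [-76.427, 18.392, -4.016, 83.108, 1.295, 78.541, -3.26], TCP at [0.144, 0.634, 0.223] pointing down, gripper open.
Joint ranges: [-163.93, 163.93], [-17.29, 119.83], [-79.2, 71.16], [3.27, 140.29], [-89.18, 269.18], [5.43, 117.66], [-154.24, 154.24]. Speed limits (degrees/s): [147.25, 147.25, 180, 180, 180, 180, 180].

### API

Orientations are given as [roll, pitch, yaw] about the fixed x, y, z axes, in that order (R = Rz(yaw) Ry(pitch) Rx(roll)).
In Python, from cell import env gives the robot as it stands. The module is installed in compiled form; this text tells all that it offers.
- The arm moves only by the tool drive_tool, never from a script. Its argument "moves" is one flat list of numbers, 5 for each row, row after row: the shift along the tool's x, y, z in units of 40 mm (1.0 is 40 mm), then the turn about the tool's z in units of 10 degrees (1.0 is 10 degrees), then the finger opening in mm, from 0 to 87. A call has 1 to 5 rows; each row is the pose to reach, as a shift and turn from the pose commanded when the call began, along the tool's axes at that moment; what a row does not reach only later rows make up. A row lasts 1/8 s, in which the tool goes at most 62.5 mm and 10.7 degrees, less where a joint would pass 70% of its speed; a pose out of reach is approached as far as the arm can. A call with a gripper value outside its range is refused whole. The fingers move at their own pace and stop on an object; "squeeze" is the grip in N (left out, the last holds). Time passes only in rows, so rows that repeat a pose let the fingers close. It gives the time, the measured TCP pose, the force, the opening and the grip force at its end, in the units of the state.
- env.get_obs(): the state, without advancing time (a new reading comes with each control period).
- env.read_camera(name): name is "scene" or "top" or "wrist"; returns (picture, depth): 384x512x3 uint8, red, green, blue; 384x512 float32, m along the optical axis (not along the pixel's ray), 0 where there is no reading.
- env.camera_model(name): a dict with "K" (3x3 intrinsics, pixels), "k1" (the pictures are not rectified: a ray, as slopes to the right and down, at radius r is drawn at 1 + k1 r^2 times it, then the intrinsics apply), "rvec" (rotation vector, rad) and "tvec" (3), from world to camera coordinates, as OpenCV has them; the wrist camera has in their place "tool_from_camera" (4x4, takes a point from camera to tool coordinates, whose origin is the TCP and whose axes are the flange's). Camera axes: x right, y down, z forward; pixel columns grow to the right and rows downward; lengths in m; the calibration is good to about 2 mm. A picture is of the moment at which its call begins: read the wrist's pose just before it. camera_model takes no time and is no camera call.
- env.sign_off(): hands the job in; it is judged then, once.
The state is a dict: "time_s": time; "qpos": joint angles; "joint_velocities": joint speeds; "effort": joint torques, N m; "tool_pos": TCP position; "tool_rot": TCP orientation; "force": force on the tool from outside, world axes, zero at the start; "wrist_torque": the same for the moment, N m; "grip_width": finger opening in m; "grasp_force": force on a finger pad.
Only numpy, scipy, OpenCV 4.12 (cv2) and the standard library are available. Lean on these libraries where they do the work, as an engineer would, in place of code of your own. Each camera call takes 0.05 s, during which the arm holds its last target. There are 200 camera calls.

## Working session

There is one attempt and no reset: what is moved stays moved. The work goes in short steps, Python scripts to look and compute and a tool call to move; the robot and the scene stay as the last step left them, time stands still between calls to the robot, and variables do not carry over. Pictures are saved under pics/ and viewed, at most 10 in all, crops included, and the job is handed in when it is done.

Besides the shell and the picture viewer there is one more tool, called by a JSON object that holds its "name" and its "arguments". drive_tool: Moves the arm, as the interface text tells. Its arguments: {"type":"object","properties":{"moves":{"type":"array","items":{"type":"number"}},"squeeze":{"type":"number"}},"required":["moves"]}

```bash
mkdir -p pics
cat > h.py <<'E'
import numpy as np, cv2
from cell import env
def cam(name):
    o=env.get_obs(); img,d=env.read_camera(name); m=env.camera_model(name)
    return o,img,d,m
def Rt(rot):
    from scipy.spatial.transform import Rotation as R
    return R.from_euler('xyz',rot,degrees=True).as_matrix()
def world(name,o,d,m):
    K=np.array(m['K']);h,w=d.shape
    u,v=np.meshgrid(np.arange(w),np.arange(h))
    k=m['k1'] 
    pts=np.stack([u.ravel(),v.ravel()],-1).astype(np.float64)[:,None]
    s=cv2.undistortPoints(pts,K,np.array([k,0,0,0.]))[:,0]
    P=np.c_[s,np.ones(len(s))]*d.ravel()[:,None]
    if name=='wrist':
        T=np.array(m['tool_from_camera']); P=P@T[:3,:3].T+T[:3,3]
        P=P@Rt(o['tool_rot']).T+np.array(o['tool_pos'])
    else:
        Rm=cv2.Rodrigues(np.array(m['rvec'],float))[0]; P=(P-np.array(m['tvec']).ravel())@Rm
    return P.reshape(h,w,3)
E
python3 - <<'E'
from h import *
ims=[]
o=env.get_obs();print({k:np.round(v,3).tolist() for k,v in o.items()})
for n in ['top','scene']:
    o,i,d,m=cam(n);P=world(n,o,d,m);np.savez(n+'.npz',i=i,P=P,d=d);print(n,m)
    cv2.imwrite(f'pics/{n}.png',cv2.resize(i[:,:,::-1],(768,576)))
E
```

```text
{'time_s': 0.0, 'qpos': [-76.426, 18.439, -4.015, 83.175, 1.297, 78.538, -3.259], 'joint_velocities': [-0.047, -0.056, 0.014, -0.075, 0.014, 0.02, 0.082], 'effort': [-0.0, -49.13, -0.404, -31.252, -0.064, 0.044, 0.0], 'tool_pos': [0.144, 0.633, 0.221], 'tool_rot': [-179.893, 0.007, 167.236], 'force': [0.267, 0.137, 0.162], 'wrist_torque': [0.033, -0.043, 0.06], 'grasp_force': 0.0, 'grip_width': 0.087}
top {'K': array([[468.34433438,   0.        , 255.1238153 ],
       [  0.        , 468.34433438, 197.52788902],
       [  0.        ,   0.        ,   1.        ]]), 'k1': -0.0325810708864568, 'rvec': array([ 2.1481729 , -2.1370575 ,  0.22296189]), 'tvec': array([0.01311407, 0.65182238, 1.07008451])}
scene {'K': array([[350.97350796,   0.        , 251.18578749],
       [  0.        , 350.97350796, 190.1024975 ],
       [  0.        ,   0.        ,   1.        ]]), 'k1': -0.07329270029956447, 'rvec': array([ 1.23104686,  2.38580883, -0.86925742]), 'tvec': array([ 0.346943  , -0.33148685,  1.21563117])}
```

View pics/top.png

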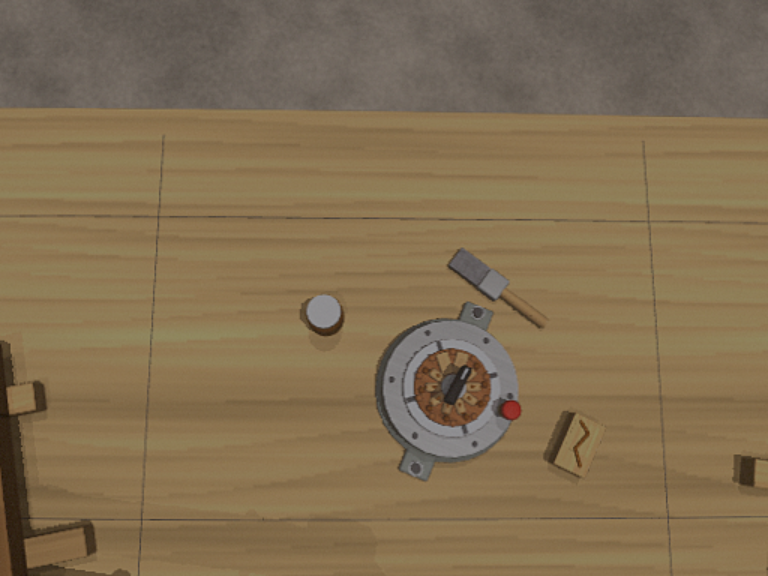

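View pics/scene.png

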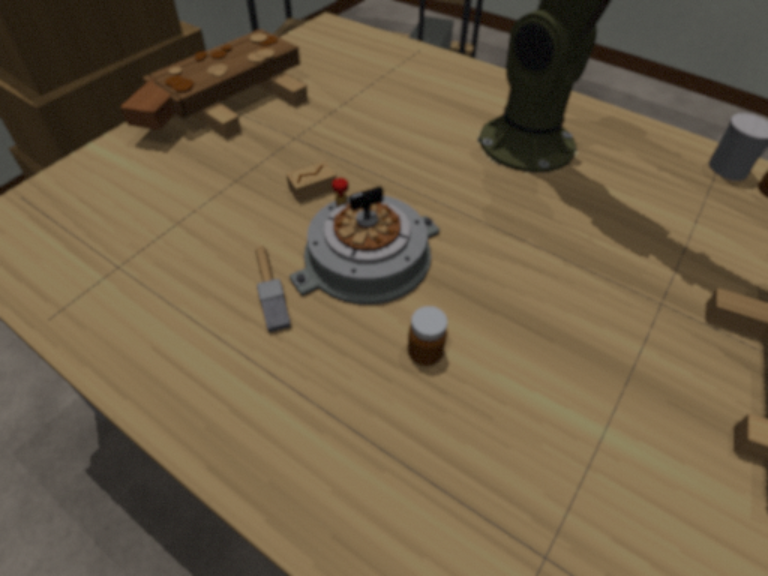

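The top view shows the table at about (452,388), the bar knob at (458,385), the red pin at (510,410), the jar at (324,314) and the brush at (495,288). The offcut is at (576,444). All are in the 768-wide picture.

Run:
```python
from h import *
z=np.load('top.npz');i=z['i'].astype(int);P=z['P']
r,g,b=i[...,0],i[...,1],i[...,2]
red=(r>110)&(g<60)&(b<60); q=P[red];q=q[(q[:,2]>.09)&(q[:,2]<.13)];print('pin',len(q),q.mean(0),q.min(0),q.max(0))
V,U=np.mgrid[:384,:512]
k=(P[...,2]>.133)&(P[...,2]<.17)&(np.hypot(U-305,V-257)<30);q=P[k];print('knob',len(q),q.mean(0),q.min(0),q.max(0))
rect=cv2.minAreaRect(q[:,:2].astype(np.float32)*1000);print(rect)
k=(P[...,2]>.055)&(P[...,2]<.064)&(np.hypot(U-301,V-258)<60);q=P[k]
h=cv2.convexHull(q[:,:2].astype(np.float32)*1000);print('body',cv2.minEnclosingCircle(h),np.median(q[:,2]))
print('bench',np.median(P[150:180,150:190,2]))
for n,(u,v) in dict(jar=(216,209),off=(386,295)).items(): print(n,P[v,u])
o=env.get_obs();print(env.camera_model('wrist'))
```

```text
pin 107 [ 0.47141199 -0.17472151  0.11160875] [ 0.45837641 -0.18726346  0.10648726] [ 0.48282673 -0.16167569  0.11616556]
knob 219 [ 0.50673724 -0.089588    0.15123556] [ 0.47930058 -0.10939089  0.13448568] [ 0.53574736 -0.07111143  0.15639568]
((507.2621154785156, -90.56657409667969), (16.38297462463379, 60.081626892089844), 60.3012809753418)
body ((507.1089172363281, -91.17202758789062), 107.35438537597656) 0.05995671134363462
bench -0.00025279646496731916
jar [0.61926652 0.10868258 0.08279206]
off [ 0.4211016  -0.29584629  0.04452637]
{'K': array([[301.33159279,   0.        , 251.35439617],
       [  0.        , 301.33159279, 189.97072712],
       [  0.        ,   0.        ,   1.        ]]), 'k1': -0.0092733190436663, 'tool_from_camera': array([[-8.42245012e-04, -9.65414712e-01, -2.60717709e-01,
         7.05031090e-02],
       [ 9.99999372e-01, -6.20250567e-04, -9.33751144e-04,
         1.01031380e-03],
       [ 7.39746785e-04, -2.60718332e-01,  9.65414628e-01,
        -1.62909237e-01],
       [ 0.00000000e+00,  0.00000000e+00,  0.00000000e+00,
         1.00000000e+00]])}
```

{"name": "drive_tool", "arguments": {"moves": [-1.2, -0.57, -0.12, 0, 87, -2.4, -1.14, -0.24, 0, 87, -3.6, -1.7, -0.4, 0, 87, -4.8, -2.3, -0.5, 0, 87, -5.9, -2.85, -0.6, 0, 87]}}

```text
time_s: 0.72
tool_pos: [0.3501, 0.4689, 0.2464]
tool_rot: [-180.0, 0.0, 167.2]
force: [0.3, 0.3, -0.1]
grip_width: 0.0872
grasp_force: 0.0
```

{"name": "drive_tool", "arguments": {"moves": [-0.86, -1.09, 0, 0, 87, -1.72, -2.17, 0, 0, 87, -2.58, -3.26, 0, 0, 87, -3.44, -4.35, 0, 0, 87, -4.3, -5.43, 0, 0, 87]}}

```text
time_s: 1.35
tool_pos: [0.4687, 0.2189, 0.2463]
tool_rot: [180.0, -0.0, 167.2]
force: [0.1, -0.6, -0.2]
grip_width: 0.0871
grasp_force: 0.0
```

{"name": "drive_tool", "arguments": {"moves": [-0.52, -1.42, 0, 0.34, 87, -1.04, -2.84, 0, 0.68, 87, -1.56, -4.26, 0, 1.02, 87, -2.08, -5.68, 0, 1.36, 87, -2.6, -7.1, 0, 1.7, 87]}}

```text
time_s: 1.98
tool_pos: [0.5068, -0.081, 0.2464]
tool_rot: [180.0, -0.0, 150.1]
force: [0.9, 0.6, 0.1]
grip_width: 0.0874
grasp_force: 0.0
```

```bash
cat > look.py <<'E'
from h import *
import sys
for _ in range(4): env.read_camera('wrist')
o,i,d,m=cam('wrist');P=world('wrist',o,d,m);np.savez('w.npz',i=i,P=P)
print(np.round(o['qpos'],1),np.round(o['tool_pos'],4),np.round(o['tool_rot'],2),np.round(o['force'],2),np.round(o['wrist_torque'],3))
k=(P[...,2]>.143)&(P[...,2]<.163)&(np.hypot(P[...,0]-.507,P[...,1]+.091)<.05);q=P[k]
if len(q)>10:print('knob',len(q),cv2.minAreaRect(q[:,:2].astype(np.float32)*1000),np.median(q[:,2]))
I=i.astype(int);red=(I[...,0]>90)&(I[...,1]<60)&(I[...,2]<60);q=P[red];q=q[(q[:,2]>.07)&(q[:,2]<.13)]
if len(q)>10:
    t=q[q[:,2]>q[:,2].max()-.006]
    print('pin',len(q),cv2.minEnclosingCircle(t[:,:2].astype(np.float32)*1000),np.median(t[:,2]))
cv2.imwrite(sys.argv[1],i[:,:,::-1])
E
python3 look.py pics/w1.png
```

```text
[-2.740e+01  2.000e-01  3.380e+01  1.014e+02 -1.000e-01  7.850e+01
  6.650e+01] [ 0.5067 -0.0803  0.2463] [ 1.7999e+02 -4.0000e-02  1.5006e+02] [0.34 0.4  0.14] [ 0.023  0.056 -0.032]
knob 1137 ((507.5460510253906, -88.46580505371094), (15.942848205566406, 58.733642578125), 61.208404541015625) 0.15283666897976744
pin 62 ((472.45892333984375, -165.63070678710938), 12.344108581542969) 0.10821310335989712
```

View pics/w1.png

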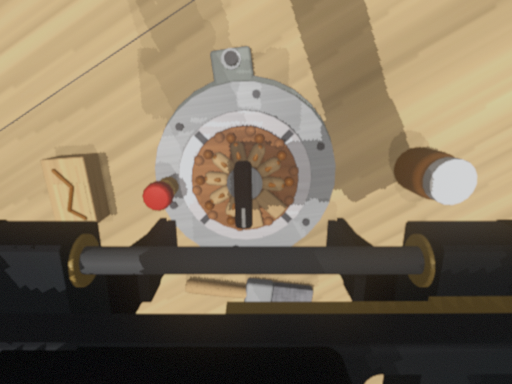

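The wrist view shows the bar at about (243,195), lined up with the fingers, and the pin at (158,195). Next I descend around the bar.

{"name": "drive_tool", "arguments": {"moves": [-0.13, -0.19, 0.7, -0.08, 87, -0.13, -0.19, 1.5, -0.08, 87, -0.13, -0.19, 2.3, -0.08, 87, -0.13, -0.19, 2.9, -0.08, 87, -0.13, -0.19, 3.15, -0.08, 87]}}

```text
time_s: 2.85
tool_pos: [0.5069, -0.0861, 0.1189]
tool_rot: [-180.0, -0.2, 151.2]
force: [0.2, 0.2, 0.5]
grip_width: 0.087
grasp_force: 0.0
```

{"name": "drive_tool", "arguments": {"moves": [0, 0, 0, 0, 40, 0, 0, 0, 0, 28, 0, 0, 0, 0, 22, 0, 0, 0, 0, 20, 0, 0, 0, 0, 18], "squeeze": 6}}

```text
time_s: 3.48
tool_pos: [0.508, -0.0884, 0.1208]
tool_rot: [180.0, 0.0, 151.0]
force: [-1.1, 0.2, -0.0]
grip_width: 0.0447
grasp_force: 0.0
```

{"name": "drive_tool", "arguments": {"moves": [0, 0, 0, 0, 18, 0, 0, 0, 0, 18, 0, 0, 0, 0, 18, 0, 0, 0, 0, 18, 0, 0, 0, 0, 18]}}

```text
time_s: 4.1
tool_pos: [0.5077, -0.0885, 0.1205]
tool_rot: [-180.0, -0.0, 151.0]
force: [0.5, -1.6, 0.1]
grip_width: 0.018
grasp_force: 0.3
```

{"name": "drive_tool", "arguments": {"moves": [0, 0, 0, 0, 10, 0, 0, 0, 0, 10, 0, 0, 0, 0, 10, 0, 0, 0, 0, 10, 0, 0, 0, 0, 10]}}

```text
time_s: 4.72
tool_pos: [0.5072, -0.0894, 0.1205]
tool_rot: [-179.9, -0.0, 151.0]
force: [-3.6, -4.8, 2.3]
grip_width: 0.0159
grasp_force: 6.0
```

```bash
python3 -c "
from h import *
o=env.get_obs();print({k:np.round(o[k],3).tolist() for k in ['tool_pos','tool_rot','force','wrist_torque','grip_width','grasp_force']})"
```

```text
{'tool_pos': [0.507, -0.089, 0.121], 'tool_rot': [-179.917, -0.025, 150.993], 'force': [-3.605, -4.763, 2.296], 'wrist_torque': [-0.913, 0.686, 0.039], 'grip_width': 0.016, 'grasp_force': 5.997}
```

{"name": "drive_tool", "arguments": {"moves": [0, -0.03, 0, 0, 10, 0, -0.03, 0, 0, 10, 0, -0.03, 0, 0, 10], "squeeze": 40}}

```text
time_s: 5.1
tool_pos: [0.5073, -0.0894, 0.1205]
tool_rot: [-180.0, 0.0, 151.0]
force: [-2.2, -3.3, 0.8]
grip_width: 0.0159
grasp_force: 40.0
```

{"name": "drive_tool", "arguments": {"moves": [0, 0, 0, 0.1, 10, 0, 0, 0, 0.2, 10, 0, 0, 0, 0.3, 10, 0, 0, 0, 0.4, 10]}}

```text
time_s: 5.6
tool_pos: [0.5073, -0.0894, 0.1205]
tool_rot: [180.0, 0.0, 147.0]
force: [-1.3, -2.9, 0.4]
grip_width: 0.0157
grasp_force: 40.1
```

```bash
cat > s.py <<'E'
from h import *
o=env.get_obs();print({k:np.round(o[k],3).tolist() for k in ['time_s','tool_pos','tool_rot','force','wrist_torque','grip_width','grasp_force']},round(o['qpos'][6],1),round(o['effort'][6],3))
E
python3 s.py
```

```text
{'time_s': 5.6, 'tool_pos': [0.507, -0.089, 0.121], 'tool_rot': [179.999, 0.006, 146.98], 'force': [-1.31, -2.925, 0.449], 'wrist_torque': [-0.804, 0.397, 0.403], 'grip_width': 0.016, 'grasp_force': 40.084} 68.1 -0.215
```

{"name": "drive_tool", "arguments": {"moves": [0, -0.03, 0, 0, 10, 0, -0.03, 0, 0, 10]}}

```text
time_s: 5.85
tool_pos: [0.5072, -0.0894, 0.1205]
tool_rot: [179.9, 0.0, 147.0]
force: [2.5, 1.0, -3.4]
grip_width: 0.0157
grasp_force: 40.0
```

```bash
python3 s.py
```

```text
{'time_s': 5.85, 'tool_pos': [0.507, -0.089, 0.121], 'tool_rot': [179.899, 0.029, 147.046], 'force': [2.45, 1.011, -3.442], 'wrist_torque': [-0.079, -0.249, 0.041], 'grip_width': 0.016, 'grasp_force': 40.014} 68.2 -0.05
```

{"name": "drive_tool", "arguments": {"moves": [0, 0, 0, 0.1, 10, 0, 0, 0, 0.2, 10, 0, 0, 0, 0.3, 10, 0, 0, 0, 0.4, 10]}}

```text
time_s: 6.35
tool_pos: [0.5073, -0.0894, 0.1205]
tool_rot: [179.9, 0.0, 143.0]
force: [3.6, 3.2, -4.8]
grip_width: 0.0159
grasp_force: 40.1
```

```bash
python3 s.py
```

```text
{'time_s': 6.35, 'tool_pos': [0.507, -0.089, 0.121], 'tool_rot': [179.911, 0.028, 143.02], 'force': [3.604, 3.238, -4.781], 'wrist_torque': [0.531, -0.927, 0.368], 'grip_width': 0.016, 'grasp_force': 40.096} 64.2 -0.222
```

{"name": "drive_tool", "arguments": {"moves": [0, 0.015, 0, 0.1, 10, 0, 0.015, 0, 0.2, 10, 0, 0.015, 0, 0.3, 10, 0, 0.015, 0, 0.4, 10]}}

```text
time_s: 6.85
tool_pos: [0.5073, -0.0894, 0.1206]
tool_rot: [179.9, 0.0, 139.0]
force: [3.9, 3.0, -5.5]
grip_width: 0.0152
grasp_force: 40.1
```

```bash
cat > s.py <<'E'
from h import *
o=env.get_obs();print(o['time_s'],'yaw',round(o['tool_rot'][2],2),'F',np.round(o['force'],1),'T',np.round(o['wrist_torque'],3),'e7',round(o['effort'][6],3),'q',np.round(o['qpos'],0),round(o['grasp_force'],1))
E
python3 s.py
```

```text
6.85 yaw 138.99 F [ 3.9  3.  -5.5] T [ 0.524 -0.846  0.371] e7 -0.215 q [-26.   7.  36. 111.  -4.  64.  60.] 40.1
```

{"name": "drive_tool", "arguments": {"moves": [0, 0, 0, 0.08, 10, 0, 0, 0, 0.16, 10]}}

```text
time_s: 7.1
tool_pos: [0.5073, -0.0893, 0.1205]
tool_rot: [179.9, 0.0, 137.4]
force: [4.6, 2.5, -5.2]
grip_width: 0.0151
grasp_force: 40.1
```

```bash
python3 s.py
```

```text
7.1 yaw 137.4 F [ 4.6  2.5 -5.2] T [ 0.537 -0.896  0.383] e7 -0.225 q [-26.   7.  36. 111.  -4.  64.  59.] 40.1
```

{"name": "drive_tool", "arguments": {"moves": [0, 0, 0, 0.08, 10, 0, 0, 0, 0.16, 10]}}

```text
time_s: 7.35
tool_pos: [0.5073, -0.0893, 0.1205]
tool_rot: [179.9, 0.0, 135.8]
force: [5.3, 3.0, -5.4]
grip_width: 0.016
grasp_force: 40.1
```

```bash
python3 s.py
```

```text
7.35 yaw 135.8 F [ 5.3  3.  -5.4] T [ 0.485 -0.91   0.333] e7 -0.246 q [-27.   7.  36. 111.  -5.  64.  57.] 40.1
```

{"name": "drive_tool", "arguments": {"moves": [0, 0, 0, 0.08, 10, 0, 0, 0, 0.16, 10]}}

```text
time_s: 7.6
tool_pos: [0.5073, -0.0893, 0.1205]
tool_rot: [179.9, 0.0, 134.2]
force: [4.5, 3.8, -5.3]
grip_width: 0.0156
grasp_force: 40.1
```

```bash
python3 s.py
```

```text
7.6 yaw 134.2 F [ 4.5  3.8 -5.3] T [ 0.521 -0.903  0.339] e7 -0.226 q [-27.   7.  36. 111.  -5.  64.  55.] 40.1
```

{"name": "drive_tool", "arguments": {"moves": [0, 0, 0, 0.08, 10, 0, 0, 0, 0.16, 10]}}

```text
time_s: 7.85
tool_pos: [0.5073, -0.0893, 0.1205]
tool_rot: [179.9, 0.0, 132.6]
force: [4.2, 3.6, -5.9]
grip_width: 0.0158
grasp_force: 40.1
```

```bash
python3 s.py
```

```text
7.85 yaw 132.6 F [ 4.2  3.6 -5.9] T [ 0.495 -0.924  0.376] e7 -0.245 q [-27.   7.  36. 111.  -5.  64.  54.] 40.1
```

{"name": "drive_tool", "arguments": {"moves": [0, 0, 0, 0.08, 10, 0, 0, 0, 0.16, 10]}}

```text
time_s: 8.1
tool_pos: [0.5073, -0.0893, 0.1206]
tool_rot: [179.9, -0.0, 131.0]
force: [5.1, 2.7, -4.9]
grip_width: 0.0158
grasp_force: 40.1
```

```bash
python3 s.py
```

```text
8.1 yaw 131.0 F [ 5.1  2.7 -4.9] T [ 0.556 -0.969  0.297] e7 -0.231 q [-27.   7.  36. 111.  -5.  64.  52.] 40.1
```

{"name": "drive_tool", "arguments": {"moves": [0, 0, 0, 0.08, 10, 0, 0, 0, 0.16, 10]}}

```text
time_s: 8.35
tool_pos: [0.5074, -0.0893, 0.1206]
tool_rot: [179.9, -0.0, 129.4]
force: [3.9, 3.7, -5.2]
grip_width: 0.0156
grasp_force: 40.1
```

```bash
python3 s.py
```

```text
8.35 yaw 129.4 F [ 3.9  3.7 -5.2] T [ 0.547 -0.893  0.398] e7 -0.239 q [-27.   7.  36. 111.  -5.  64.  51.] 40.1
```

{"name": "drive_tool", "arguments": {"moves": [0, 0.03, 0, 0.08, 10, 0, 0.03, 0, 0.16, 10]}}

```text
time_s: 8.6
tool_pos: [0.5074, -0.0893, 0.1205]
tool_rot: [-180.0, -0.0, 127.8]
force: [1.3, 1.8, -2.6]
grip_width: 0.0156
grasp_force: 40.1
```

```bash
python3 s.py
```

```text
8.6 yaw 127.77 F [ 1.3  1.8 -2.6] T [ 0.294 -0.168  0.292] e7 -0.234 q [-27.   7.  37. 111.  -5.  64.  49.] 40.1
```

{"name": "drive_tool", "arguments": {"moves": [0, 0, 0, 0.08, 10, 0, 0, 0, 0.16, 10]}}

```text
time_s: 8.85
tool_pos: [0.5074, -0.0893, 0.1205]
tool_rot: [-180.0, -0.0, 126.2]
force: [0.3, 1.4, -1.7]
grip_width: 0.0152
grasp_force: 40.1
```

```bash
python3 s.py
```

```text
8.85 yaw 126.17 F [ 0.3  1.4 -1.7] T [0.259 0.025 0.37 ] e7 -0.234 q [-27.   7.  37. 111.  -5.  64.  48.] 40.1
```

{"name": "drive_tool", "arguments": {"moves": [0, 0, 0, 0.08, 10, 0, 0, 0, 0.16, 10]}}

```text
time_s: 9.1
tool_pos: [0.5074, -0.0892, 0.1205]
tool_rot: [-180.0, -0.0, 124.6]
force: [-1.1, 2.6, -1.0]
grip_width: 0.0159
grasp_force: 40.1
```

```bash
python3 s.py
```

```text
9.1 yaw 124.58 F [-1.1  2.6 -1. ] T [0.274 0.385 0.366] e7 -0.237 q [-27.   7.  37. 111.  -5.  64.  46.] 40.1
```

{"name": "drive_tool", "arguments": {"moves": [0, 0, 0, 0.08, 10, 0, 0, 0, 0.16, 10]}}

```text
time_s: 9.35
tool_pos: [0.5074, -0.0892, 0.1205]
tool_rot: [-180.0, -0.0, 123.0]
force: [-2.3, 1.0, 1.1]
grip_width: 0.016
grasp_force: 40.1
```

```bash
python3 s.py
```

```text
9.35 yaw 122.98 F [-2.3  1.   1.1] T [0.28  0.661 0.362] e7 -0.225 q [-27.   7.  37. 111.  -5.  64.  44.] 40.1
```

{"name": "drive_tool", "arguments": {"moves": [0, 0, 0, 0.08, 10, 0, 0, 0, 0.16, 10]}}

```text
time_s: 9.6
tool_pos: [0.5074, -0.0892, 0.1205]
tool_rot: [-180.0, -0.0, 121.4]
force: [-3.7, 2.1, 1.8]
grip_width: 0.0158
grasp_force: 40.1
```

```bash
python3 s.py
```

```text
9.6 yaw 121.38 F [-3.7  2.1  1.8] T [0.24  0.878 0.355] e7 -0.241 q [-28.   7.  37. 111.  -5.  64.  43.] 40.1
```

{"name": "drive_tool", "arguments": {"moves": [0, 0, 0, 0.08, 10, 0, 0, 0, 0.16, 10]}}

```text
time_s: 9.85
tool_pos: [0.5075, -0.0892, 0.1205]
tool_rot: [-180.0, -0.0, 119.8]
force: [-4.6, 2.0, 2.3]
grip_width: 0.0156
grasp_force: 40.1
```

```bash
python3 s.py
```

```text
9.85 yaw 119.78 F [-4.6  2.   2.3] T [0.271 1.108 0.387] e7 -0.22 q [-28.   7.  37. 111.  -5.  64.  41.] 40.1
```

{"name": "drive_tool", "arguments": {"moves": [0, 0, 0, 0.08, 10, 0, 0, 0, 0.16, 10]}}

```text
time_s: 10.1
tool_pos: [0.5075, -0.0892, 0.1205]
tool_rot: [-180.0, -0.0, 118.2]
force: [-4.9, 0.9, 2.8]
grip_width: 0.0158
grasp_force: 40.1
```

```bash
python3 s.py
```

```text
10.1 yaw 118.18 F [-4.9  0.9  2.8] T [0.182 1.15  0.324] e7 -0.241 q [-28.   7.  37. 111.  -5.  64.  40.] 40.1
```

{"name": "drive_tool", "arguments": {"moves": [0, 0, 0, 0.08, 10, 0, 0, 0, 0.16, 10]}}

```text
time_s: 10.35
tool_pos: [0.5075, -0.0892, 0.1205]
tool_rot: [-180.0, -0.0, 116.6]
force: [-5.0, 1.6, 2.8]
grip_width: 0.0156
grasp_force: 40.0
```

```bash
python3 s.py
```

```text
10.35 yaw 116.58 F [-5.   1.6  2.8] T [0.237 1.131 0.257] e7 -0.18 q [-28.   7.  37. 111.  -5.  64.  38.] 40.0
```

{"name": "drive_tool", "arguments": {"moves": [0, 0, 0, 0.08, 10]}}

```text
time_s: 10.48
tool_pos: [0.5075, -0.0892, 0.1205]
tool_rot: [-180.0, -0.0, 115.8]
force: [-5.5, 2.1, 2.5]
grip_width: 0.0156
grasp_force: 40.0
```

```bash
python3 s.py
```

```text
10.475 yaw 115.75 F [-5.5  2.1  2.5] T [0.195 1.12  0.13 ] e7 0.009 q [-28.   7.  38. 111.  -5.  64.  37.] 40.0
```

{"name": "drive_tool", "arguments": {"moves": [0, 0, 0, 0.08, 10]}}

```text
time_s: 10.6
tool_pos: [0.5075, -0.0892, 0.1205]
tool_rot: [-180.0, -0.0, 114.9]
force: [-4.7, 1.1, 2.6]
grip_width: 0.0157
grasp_force: 40.0
```

```bash
python3 s.py
```

```text
10.6 yaw 114.94 F [-4.7  1.1  2.6] T [ 0.262  1.048 -0.041] e7 0.036 q [-28.   7.  38. 111.  -5.  64.  36.] 40.0
```

{"name": "drive_tool", "arguments": {"moves": [0, 0, 0, 0.06, 10]}}

```text
time_s: 10.72
tool_pos: [0.5075, -0.0892, 0.1205]
tool_rot: [-180.0, -0.0, 114.3]
force: [-3.4, 1.8, 2.6]
grip_width: 0.0158
grasp_force: 40.0
```

```bash
python3 s.py
```

```text
10.725 yaw 114.32 F [-3.4  1.8  2.6] T [0.263 0.998 0.009] e7 0.103 q [-28.   7.  38. 111.  -5.  64.  36.] 40.0
```

{"name": "drive_tool", "arguments": {"moves": [0, 0, 0, 0.06, 10]}}

```text
time_s: 10.85
tool_pos: [0.5075, -0.0892, 0.1205]
tool_rot: [-180.0, -0.0, 113.7]
force: [-3.8, 2.2, 3.0]
grip_width: 0.0157
grasp_force: 40.0
```

```bash
python3 s.py
```

```text
10.85 yaw 113.73 F [-3.8  2.2  3. ] T [0.278 1.088 0.154] e7 -0.067 q [-28.   7.  38. 111.  -5.  64.  35.] 40.0
```

{"name": "drive_tool", "arguments": {"moves": [0, 0, 0, 0.05, 10]}}

```text
time_s: 10.98
tool_pos: [0.5075, -0.0892, 0.1205]
tool_rot: [-180.0, -0.0, 113.3]
force: [-4.3, 0.9, 2.3]
grip_width: 0.0158
grasp_force: 40.1
```

```bash
python3 s.py
```

```text
10.975 yaw 113.27 F [-4.3  0.9  2.3] T [0.25  1.093 0.371] e7 -0.272 q [-28.   7.  38. 111.  -5.  64.  35.] 40.1
```

The torque dipped, changed sign and then jumped, so the middle of the notch is at a yaw of about 114°. I back up half a degree and release.

{"name": "drive_tool", "arguments": {"moves": [0, 0, 0, -0.05, 10, 0, 0, 0, -0.05, 10], "squeeze": 10}}

```text
time_s: 11.22
tool_pos: [0.5076, -0.0893, 0.1205]
tool_rot: [-180.0, -0.0, 113.8]
force: [-5.3, 1.5, 2.4]
grip_width: 0.0158
grasp_force: 10.0
```

{"name": "drive_tool", "arguments": {"moves": [0, 0, 0, 0, 24, 0, 0, 0, 0, 40, 0, 0, 0, 0, 50, 0, 0, 0, 0, 50, 0, 0, 0, 0, 50]}}

```text
time_s: 11.85
tool_pos: [0.508, -0.0892, 0.1206]
tool_rot: [180.0, 0.0, 113.8]
force: [0.3, -0.3, -0.1]
grip_width: 0.0489
grasp_force: 0.0
```

```bash
python3 s.py
```

```text
11.85 yaw 113.83 F [ 0.3 -0.3 -0.1] T [-0.06  -0.055  0.021] e7 -0.001 q [-28.   7.  38. 111.  -5.  64.  35.] 0.0
```

{"name": "drive_tool", "arguments": {"moves": [0, 0, -0.4, 0, 50, 0, 0, -1.0, 0, 50, 0, 0, -1.8, 0, 50, 0, 0, -2.6, 0, 50, 0, 0, -3.0, 0, 50]}}

```text
time_s: 12.48
tool_pos: [0.5089, -0.0894, 0.2433]
tool_rot: [179.8, 0.1, 113.8]
force: [1.3, 0.9, 0.1]
grip_width: 0.0498
grasp_force: 0.0
```

```bash
python3 look.py pics/w2.png
```

```text
[-29.7   0.6  37.3 101.7  -0.4  77.8  31.6] [ 0.5076 -0.0891  0.24  ] [-1.7998e+02 -2.0000e-02  1.1384e+02] [-0.67 -0.5  -0.27] [-0.114  0.011  0.009]
knob 1187 ((508.0073547363281, -88.1388168334961), (15.374771118164062, 58.99183654785156), 24.297550201416016) 0.15278787707110314
pin 12 ((463.60821533203125, -163.41796875), 3.150132894515991) 0.10862038834804039
```

View pics/w2.png

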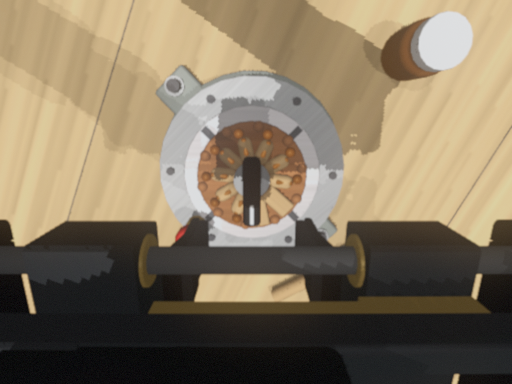

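The bar now lies at about -66°, matching the tool, so the ball kept it centred. The red pin is partly hidden at about (183,235). Next I move over the pin, turn the tool tangentially and close the fingers.

{"name": "drive_tool", "arguments": {"moves": [-0.32, -0.34, 0.1, 0.9, 0, -0.64, -0.68, 0.2, 1.85, 0, -0.96, -1.02, 0.3, 2.8, 0, -1.28, -1.36, 0.4, 3.75, 0, -1.58, -1.68, 0.5, 4.7, 0]}}

```text
time_s: 13.35
tool_pos: [0.4708, -0.1745, 0.219]
tool_rot: [-179.9, 0.1, 66.5]
force: [0.4, -0.2, 0.6]
grip_width: 0.0082
grasp_force: 0.0
```

{"name": "drive_tool", "arguments": {"moves": [0, 0, 0, 0, 0, 0, 0, 0, 0, 0, 0, 0, 0, 0, 0]}}

```text
time_s: 13.72
tool_pos: [0.4723, -0.1732, 0.2204]
tool_rot: [-180.0, 0.0, 67.0]
force: [-0.1, -0.6, 0.5]
grip_width: 0.0004
grasp_force: 0.0
```

```bash
python3 look.py pics/w3.png
```

```text
[-24.7  -0.8  42.  105.    0.6  75.6  -6. ] [ 0.4721 -0.1737  0.2206] [180.    -0.    66.91] [-0.99  0.32  0.41] [-0.133  0.095  0.009]
knob 1877 ((508.3799133300781, -89.30242919921875), (15.989526748657227, 60.28103256225586), 23.842683792114258) 0.15288316116523487
pin 25 ((478.486572265625, -165.023193359375), 9.933553695678711) 0.10845801470876369
```

View pics/w3.png

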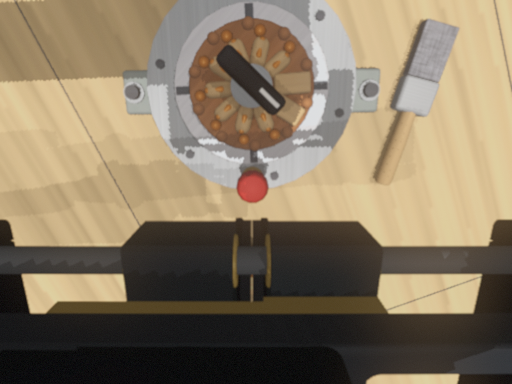

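The pin cap is fully visible at (252,186), with the lugs level across the image, so the tool is tangential. I check its centre by ray.

Run:
```python
from h import *
z=np.load('w.npz');i=z['i'].astype(int);P=z['P']
m=(i[...,0]>2*i[...,1]+15)&(i[...,0]>2*i[...,2]+15);V,U=np.mgrid[:384,:512];m&=np.hypot(U-252,V-186)<28
q=P[m];print(len(q),U[m].mean(),V[m].mean(),np.percentile(q[:,2],[5,50,95]));t=q[(q[:,2]>.104)&(q[:,2]<.118)]
print(cv2.minEnclosingCircle(t[:,:2].astype(np.float32)*1000),t.mean(0))
```

```text
624 251.82532051282053 187.75801282051282 [0.11056599 0.11202284 0.11351118]
((473.1022644042969, -173.68307495117188), 13.628037452697754) [ 0.47331089 -0.17327598  0.11203091]
```

{"name": "drive_tool", "arguments": {"moves": [0.0, 0, 0.8, 0, 0, 0, 0, 1.5, 0, 0, 0, 0, 2.1, 0, 0, 0, 0, 2.45, 0, 0, 0, 0, 2.45, 0, 0]}}

```text
time_s: 14.6
tool_pos: [0.4714, -0.174, 0.122]
tool_rot: [-179.9, 0.0, 66.8]
force: [-0.3, -0.4, 1.1]
grip_width: 0.0005
grasp_force: 0.0
```

{"name": "drive_tool", "arguments": {"moves": [0, 0, 0.05, 0, 0, 0, 0, 0.1, 0, 0, 0, 0, 0.15, 0, 0, 0, 0, 0.2, 0, 0, 0, 0, 0.25, 0, 0]}}

```text
time_s: 15.22
tool_pos: [0.472, -0.1741, 0.1125]
tool_rot: [180.0, -0.0, 66.8]
force: [-0.3, 0.5, 0.1]
grip_width: 0.0006
grasp_force: 0.6
```

{"name": "drive_tool", "arguments": {"moves": [0, 0, 0.03, 0, 0, 0, 0, 0.06, 0, 0, 0, 0, 0.09, 0, 0, 0, 0, 0.11, 0, 0]}}

```text
time_s: 15.72
tool_pos: [0.472, -0.1741, 0.1081]
tool_rot: [180.0, -0.0, 66.8]
force: [-0.0, 0.2, 0.7]
grip_width: 0.0008
grasp_force: 0.6
```

{"name": "drive_tool", "arguments": {"moves": [0, 0, 0.02, 0, 0, 0, 0, 0.04, 0, 0, 0, 0, 0.06, 0, 0]}}

```text
time_s: 16.1
tool_pos: [0.472, -0.1741, 0.1057]
tool_rot: [180.0, -0.0, 66.8]
force: [-1.1, -0.7, 2.7]
grip_width: 0.0003
grasp_force: 0.6
```

```bash
python3 s.py;python3 - <<'E'
from h import *
o,i,d,m=cam('scene');cv2.imwrite('pics/s2.png',cv2.resize(i[90:170,180:300,::-1],(720,480),interpolation=cv2.INTER_CUBIC))
E
```

```text
16.1 yaw 66.84 F [-1.1 -0.7  2.7] T [-0.097  0.061 -0.006] e7 -0.007 q [-23.   7.  43. 113.  -5.  62.  -1.] 0.6
```

View pics/s2.png

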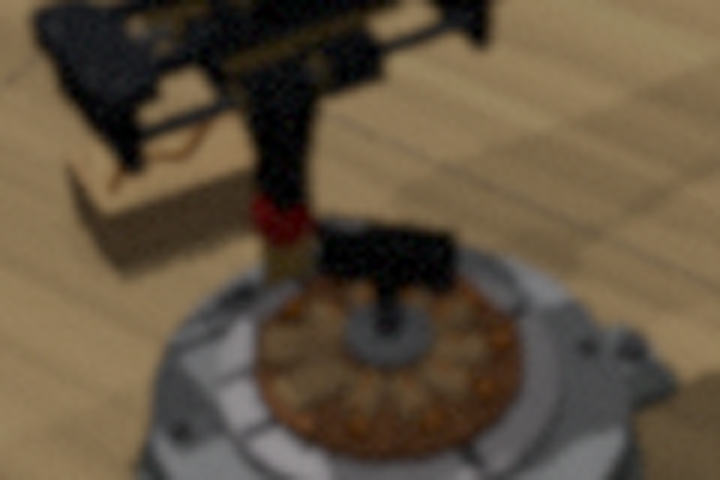

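The crop shows the fingertips on the red cap at (280,215). The force is 2.7 N, so the pin is moving.

{"name": "drive_tool", "arguments": {"moves": [0, 0, 0.02, 0, 0, 0, 0, 0.04, 0, 0, 0, 0, 0.06, 0, 0]}}

```text
time_s: 16.52
tool_pos: [0.472, -0.1741, 0.1033]
tool_rot: [180.0, -0.0, 66.8]
force: [-0.7, -1.1, 1.2]
grip_width: 0.0
grasp_force: 0.6
```

{"name": "drive_tool", "arguments": {"moves": [0, 0, 0.02, 0, 0, 0, 0, 0.04, 0, 0]}}

```text
time_s: 16.77
tool_pos: [0.472, -0.1741, 0.1017]
tool_rot: [180.0, -0.0, 66.8]
force: [-0.7, 0.3, 1.9]
grip_width: 0.0007
grasp_force: 0.6
```

{"name": "drive_tool", "arguments": {"moves": [0, 0, 0.02, 0, 0, 0, 0, 0.04, 0, 0, 0, 0, 0.06, 0, 0]}}

```text
time_s: 17.15
tool_pos: [0.472, -0.1741, 0.0993]
tool_rot: [180.0, -0.0, 66.8]
force: [-0.0, 0.3, 1.4]
grip_width: 0.0004
grasp_force: 0.6
```

{"name": "drive_tool", "arguments": {"moves": [0, 0, 0.015, 0, 0, 0, 0, 0.025, 0, 0]}}

```text
time_s: 17.4
tool_pos: [0.472, -0.1741, 0.0984]
tool_rot: [180.0, -0.0, 66.8]
force: [-0.4, 0.5, 3.1]
grip_width: 0.0002
grasp_force: 1.7
```

{"name": "drive_tool", "arguments": {"moves": [0, 0, 0.015, 0, 0, 0, 0, 0.015, 0, 0]}}

```text
time_s: 17.65
tool_pos: [0.4721, -0.1741, 0.0983]
tool_rot: [180.0, -0.0, 66.8]
force: [-1.0, 0.3, 6.0]
grip_width: 0.0006
grasp_force: 3.0
```

{"name": "drive_tool", "arguments": {"moves": [0, 0, 0.015, 0, 0, 0, 0, 0.015, 0, 0]}}

```text
time_s: 17.9
tool_pos: [0.4722, -0.1742, 0.0982]
tool_rot: [-180.0, -0.0, 66.8]
force: [-3.0, 1.1, 8.7]
grip_width: 0.0004
grasp_force: 5.1
```

Hard stop at 98 mm, the home height. One more small push, then I lift off and check.

{"name": "drive_tool", "arguments": {"moves": [0, 0, 0.025, 0, 0, 0, 0, 0.025, 0, 0]}}

```text
time_s: 18.15
tool_pos: [0.4722, -0.1742, 0.0981]
tool_rot: [-180.0, -0.1, 66.8]
force: [-5.6, 1.9, 17.1]
grip_width: 0.0003
grasp_force: 8.5
```

{"name": "drive_tool", "arguments": {"moves": [0, 0, -0.2, 0, 0, 0, 0, -0.8, 0, 0, 0, 0, -1.6, 0, 0, 0, 0, -2.4, 0, 0, 0, 0, -3.0, 0, 0]}}

```text
time_s: 18.77
tool_pos: [0.472, -0.1743, 0.2173]
tool_rot: [180.0, -0.0, 66.8]
force: [0.6, 0.1, -0.7]
grip_width: 0.0004
grasp_force: 0.0
```

```bash
python3 look.py pics/w4.png
python3 - <<'E'
from h import *
z=np.load('w.npz');i=z['i'].astype(int);P=z['P']
m=(i[...,0]>2*i[...,1]+15)&(i[...,0]>2*i[...,2]+15);m&=np.hypot(P[...,0]-.473,P[...,1]+.174)<.017
q=P[m];print(len(q),np.percentile(q[:,2],[5,50,95]))
E
```

```text
[-25.   -0.6  42.4 105.5   0.4  75.   -5.9] [ 0.4718 -0.1741  0.2158] [-1.800e+02 -1.000e-02  6.684e+01] [ 0.49 -0.82  0.59] [-0.129  0.095 -0.018]
knob 1976 ((508.4785461425781, -89.34774780273438), (16.149019241333008, 60.13957595825195), 23.755352020263672) 0.15289290856850296
pin 12 ((477.4159851074219, -162.38031005859375), 8.158740997314453) 0.0941171104883343
587 [0.09661435 0.09805175 0.09928089]
```

View pics/w4.png

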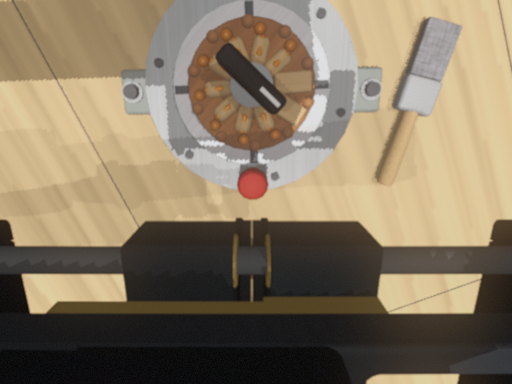

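The pin cap at (252,184) now measures 98 mm high, which is home. The bar at (250,77) hasn't moved, and the arm is clear.

```bash
python3 -c "
from cell import env
print(env.sign_off())"
```

```text
the job is handed in; nothing more can be done
None
```

The table was turned clockwise about 37° into the notch and let go there, the lock pin was pressed home (98 mm, at most about 17 N), and the job is handed in; no verdict was returned.

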